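Roll the pin into its rest under a smoother

TASK

Pick up the icing smoother by its grip, lay it flat on top of the rolling pin and, pressing only gently, roll the pin away along the pastry board, over the near bead of the pair at the far end, so that it stops in the rest between the two beads and never runs over the last one; press lightly on it there to be sure it has settled. Do not touch the pin with the fingers or shove it with the smoother's edge. Then set the smoother down flat on the bare worktop, let go, and leave the other things where they stand.

Things in the scene. Friction and masses are not known exactly. Their poses are not given: they have to be found in the camera images.
- smoother: grey plastic icing smoother, loose, 0.14 kg: flat plate 160 (its x) x 80 (its y) x 8 mm with an upright cross grip in the middle, 16 mm thick along x, 66 mm wide along y, from 8 to 53 mm above the underside. Origin: centre of the underside; z up. Starts flat on the worktop left of the board. A round thing under it rolls half as far as the plate moves.
- rolling_pin: plain wooden rolling pin, loose, 0.14 to 0.28 kg, rolls freely: barrel 40 mm thick, 200 mm long, an 18 mm stub 13 mm long at each end. Origin: mid-axis; its y runs along the pin. Starts across the board, axis 55 to 95 mm short of the rest; on the board its axis is 38 mm and its top 58 mm above the worktop. The smoother must press it with less than 20 N; 5 to 12 N drives it over a bead.
- pastry_board: wooden board, fixed, 300 x 300 x 18 mm, origin centre of its underside; x points away from the robot (within 0.22 rad), y left. Low rounded beads (top of a 14 mm radius, paler wood) cross it along y: one at x = -90 mm, 2.5 mm high, keeps the pin on the board; the pair at +55 and +85 mm forms the pin's rest and stands 2.5 to 5.2 mm proud, differently each time and not measured: feel for it.
- rest_mark (a point): middle of the rest: point on the board's top (18 mm above the worktop) midway between the pair of beads, 70 mm beyond the board's centre along its x, axes as the board's. The pin lies in the rest when its axis is above this line along y, cradled by both beads, its axis 38 to 40 mm above the worktop.
- ramekin: blue bowl, 115 mm wide, 50 mm high, loose, a bystander at the back left; origin under its centre.
- honey_jar: jar with a red lid, 65 mm wide, 100 mm high, loose, a bystander behind the board on the left; origin under its centre.
- salt_shaker: glass salt shaker with a grey top, 44 mm wide, 90 mm high, loose, a bystander to the right of the board; origin under its centre.

How it is judged (in metres and radians):
On the way, in this order (a step that is already met when the one before it is completed fails the run):
1. the smoother presses on the pin from above while the pin is still short of the rest (contact force between smoother and rolling_pin above 0.5 N and height (world z) of smoother above 0.052 m and x of rolling_pin in the frame of rest_mark below -0.03 m), for 0.1 s.
2. the smoother presses lightly on the pin where it lies in the rest (contact force between smoother and rolling_pin above 1.5 N and x of rolling_pin in the frame of rest_mark between -0.006 and 0.006 m), for 0.2 s.
At the end, for the whole second after the job is handed in: The pin lies still in the rest, its middle within 5 mm of the rest's centre line and within 50 mm of the mark along it, square to the board within 0.06 rad and down on the board; the smoother lies still and flat on the worktop (not on the board), released (x of rolling_pin in the frame of rest_mark between -0.005 and 0.005 m and y of rolling_pin in the frame of rest_mark between -0.05 and 0.05 m and height (world z) of rolling_pin between 0.034 and 0.042 m and angle between the y axis of rolling_pin and the y axis of rest_mark, either way round below 0.06 rad and linear speed of each of rolling_pin, smoother below 0.01 m/s and height (world z) of smoother below 0.006 m and angle between smoother's own z axis and vertical below 0.06 rad); the robot touches nothing.
It fails at once if the smoother is pressed on the pin with more than 20 N (contact force between smoother and rolling_pin above 20 N).
It fails at once if the robot itself touches the pin (contact force between any of the fingers, the arm and rolling_pin above 0.3 N).
It fails at once if the pin is shoved with the smoother's edge instead of being rolled under it (contact force between smoother and rolling_pin above 0.5 N and height (world z) of smoother below 0.05 m).
It fails at once if the pin runs over the last bead (x of rolling_pin in the frame of rest_mark above 0.016 m).
It fails at once if a bystander is disturbed (distance of any of ramekin, honey_jar, salt_shaker from where it was at the start of the episode above 0.02 m).
It also fails if it takes over 72 s, if anything falls off the work surface, if the arm or the gripper's body presses on something with over 40 N, if the wrist force passes 120 N, or if a joint passes its speed limit or range.

ROBOT

A 6-joint arm with a two-finger parallel gripper is mounted at the origin on a cart in front of the work surface, level with it; the furniture and walls round the work are solid. World frame = base frame: x ahead of the robot, y to its left, z up, the work surface at z = 0. Lengths are in mm, angles in rad, forces in N, time in s.
With the tool pointing down it reaches from about 275 to 750 mm from the base axis. Payload 10.2 kg.
Tool frame: the origin (TCP) lies midway between the tips of the shut fingers; the grasp point (between the pads) lies 19 mm behind it (ctrl.grasp_offset is the distance from the TCP to the grasp point, in mm); z points along the fingers, y is the line along which they close (so a half turn about z gives the same grasp; the last joint's range is limited). The gripper opens to 85 mm and grips with 20 to 120 N. Pads are 22 mm wide; open, the fingers measure 114 mm over their backs; the gripper's body (76 mm by 85 mm) begins 54 mm behind the grasp point. The pads swing forward as they close: fully open they stand 13 mm farther back than shut.
Start: joints at [-1.462, 0.313, 1.498, -0, 1.331, -0.223], TCP at [171.004, -496.376, 231.294] pointing down, gripper open.
Joint ranges: [-2.94, 2.94], [-0.97, 2.17], [0.19, 2.56], [-1.23, 4.37], [0.02, 3.11], [-2.88, 2.88]. Speed limits (rad/s): [2.39, 2.39, 3.01, 3.14, 3.14, 3.14].

INTERFACE

Orientations are given as a unit quaternion [w, x, y, z].
In Python, from rig import ctrl, viewer, models gives the robot as it stands. The module is installed in compiled form; this text tells all that it offers.
- The arm moves only by the shell command python3 -m pendant 'ROWS' [OPENING] [FORCE]. ROWS is text: rows parted by semicolons, each of 4 numbers parted by spaces: the shift along the tool's x, y, z in m, then the turn about the tool's z in rad. In form: x y z yaw; .... A call has 1 to 10 rows; each row shifts and turns the commanded pose from where the row before left it, along the tool's axes as they then stand; what a row does not reach is not made up. A row lasts 1/8 s, in which the tool goes at most 62.5 mm and 10.7 degrees, less where a joint would pass 70% of its speed; a pose out of reach is approached as far as the arm can. A call is refused whole if a number of a shift passes 0.0625 or a number of a turn 0.188, either way. A call with a gripper value outside its range is refused whole. OPENING is the opening, from 0 (shut) to 1 (fully open), set as the call begins (- or left out, the last holds). The fingers move at their own pace and stop on an object; FORCE is the grip in N (left out, the last holds). Time passes only in rows, so rows that do not move let the fingers close. It gives the time, the measured TCP pose, the force, the opening and the grip force at its end, in the units of the state.
- ctrl.sense(): the state, without advancing time (a new reading comes with each control period).
- viewer.capture(name): name is "side" or "top"; returns a dict with "color" (420x560x3 uint8, red, green, blue), "vertical_fov" (degrees; the focal length in pixels is half the picture's height over the tangent of half this angle, whatever the lens; pixels are square), "cx", "cy" (the principal point, pixels), "pose" (4x4, takes a point from camera to world coordinates). Camera axes: x right, y down, z forward; pixel columns grow to the right and rows downward; lengths in mm; the calibration is good to about 2 mm. A picture is of the moment at which its call begins. There is no depth.
- ctrl.finish_job(): hands the job in; it is judged then, once.
Trained networks look in the newest picture that a camera, given by its name, has taken for a name from the list of things; names that differ only in an ending like _2 or _b are one class to them, and where a whole thing is asked for, a point or a joint stands for the part that bears it (a point fixed in the world has none). Each returns a list of dicts, best first, with "p" (0 to 1); they miss things now and then, are a little off and sometimes report something else, mostly with a low value. They report only what shows in the picture. A call takes as long as a camera call.
- models.boxes_of(camera, query): "at" ([x, y, z] in mm, in world coordinates, good to about 4 mm: the middle of the surface that is visible of it).
The state is a dict: "time_s": time; "joints": joint angles; "dq": joint speeds; "tau": joint torques, N m; "eef_pos": TCP position; "ee_rot": TCP orientation; "force": force on the tool from outside, world axes, zero at the start; "wrist_torque": the same for the moment, N m; "grip_width": opening from 0.0 (shut) to 1.0 (fully open); "grip_force": force on a finger pad.
Only numpy, scipy, OpenCV 4.12 (cv2) and the standard library are available. Lean on these libraries where they do the work, as an engineer would, in place of code of your own. Each camera call takes 0.05 s, during which the arm holds its last target. There are 200 camera calls.

## Working session

There is one attempt and no reset: what is moved stays moved. The work goes in short steps, Python scripts to look and compute and a shell command to move; the robot and the scene stay as the last step left them, time stands still between calls to the robot, and variables do not carry over. Pictures are saved under pics/ and viewed, at most 13 in all, crops included, and the job is handed in when it is done.

```bash
mkdir -p pics; python3 - <<'E'
from rig import ctrl, viewer, models
import cv2
for c in("top","side"):
    r=viewer.capture(c); cv2.imwrite(f"pics/{c}0.png",r["color"][:,:,::-1])
    print(c,r["vertical_fov"],r["cx"],r["cy"],r["pose"].round(3).tolist())
    for q in("smoother","rolling_pin","pastry_board","honey_jar","ramekin","salt_shaker"):
        print(q,[(round(d["p"],2),[round(v) for v in d["at"]]) for d in models.boxes_of(c,q)[:2]])
s=ctrl.sense();print(s["eef_pos"],s["ee_rot"],s["time_s"],s["force"],ctrl.grasp_offset)
E
```

```text
top 42.65665764479743 281.3524718824243 201.71865080463047 [[-0.395, -0.894, 0.21, 183.271], [-0.919, 0.384, -0.093, 11.11], [0.003, -0.23, -0.973, 1686.742], [0.0, 0.0, 0.0, 1.0]]
smoother [(0.64, [462, 198, 11])]
rolling_pin [(0.62, [473, -169, 52])]
pastry_board [(0.76, [516, -144, 16])]
honey_jar [(0.6, [657, 90, 98])]
ramekin [(0.67, [682, 218, 15])]
salt_shaker [(0.45, [606, -496, 60])]
side 42.03733572232005 283.49570095113006 216.41801443832637 [[-0.822, -0.285, 0.493, -161.292], [-0.57, 0.409, -0.713, 869.555], [0.001, -0.867, -0.498, 776.452], [0.0, 0.0, 0.0, 1.0]]
smoother [(0.86, [449, 209, 12])]
rolling_pin [(0.83, [471, -130, 49])]
pastry_board [(0.83, [523, -79, 18])]
honey_jar [(0.56, [651, 110, 65])]
ramekin [(0.76, [694, 208, 30]), (0.28, [528, -77, 18])]
salt_shaker [(0.81, [602, -490, 44])]
[ 171.00796807 -496.38364417  231.29659963] [ 1.93101024e-05  9.86268848e-01  1.65147686e-01 -1.42157526e-05] 0.7 [ 0.1385187  -0.29519709  0.20690736] 18.700000000000003
```

View pics/top0.png

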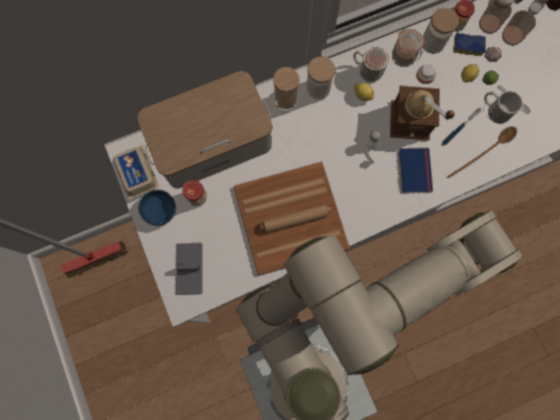

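View pics/side0.png

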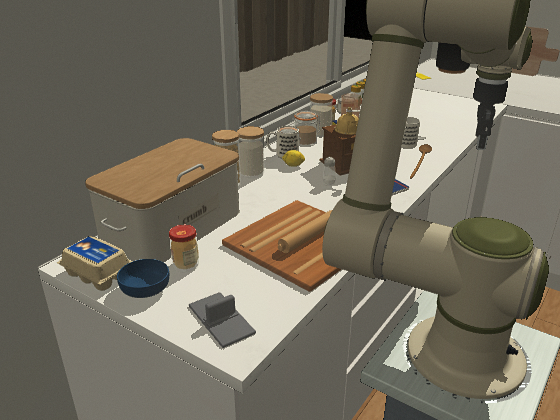

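```bash
python3 - <<'E'
import cv2
a=cv2.imread("pics/top0.png")[150:300,165:365];cv2.imwrite("pics/topc.png",cv2.resize(a,(800,600),interpolation=cv2.INTER_CUBIC))
a=cv2.imread("pics/side0.png")[195:345,185:385];cv2.imwrite("pics/sidec.png",cv2.resize(a,(800,600),interpolation=cv2.INTER_CUBIC))
E
```

```text
(no output)
```

View pics/topc.png

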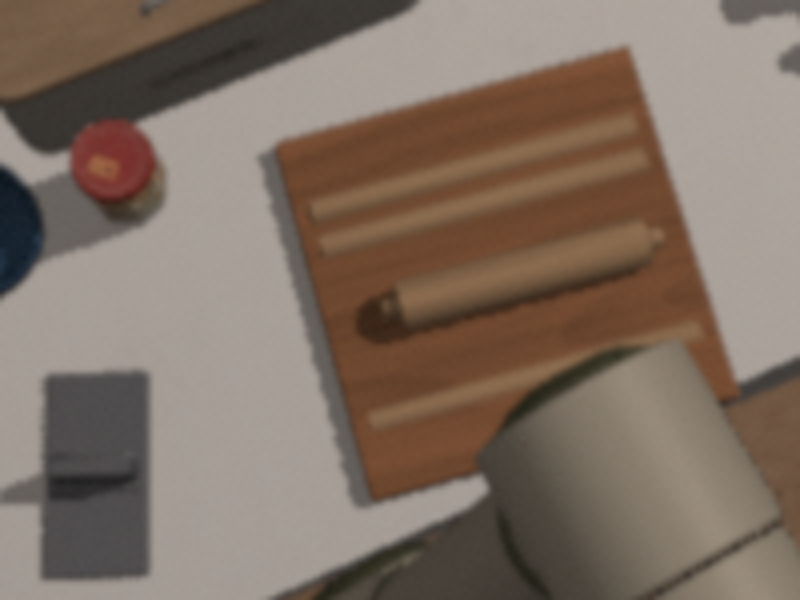

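View pics/sidec.png

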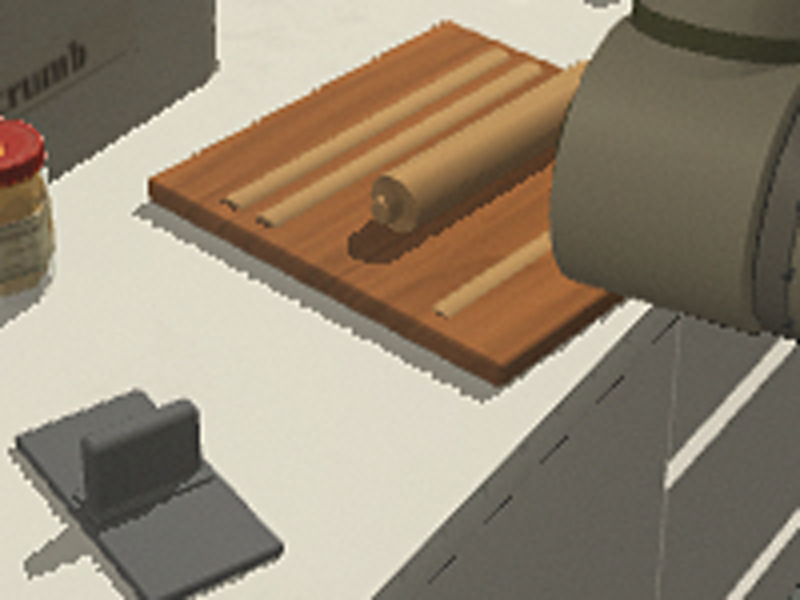

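```bash
cat >geo.py <<'E'
import numpy as np, cv2, json
from rig import ctrl, viewer, models
def cap(c):
    r=viewer.capture(c); r["f"]=210/np.tan(np.radians(r["vertical_fov"])/2); return r
def ray(r,uv,z):
    uv=np.atleast_2d(np.array(uv,float)); P=r["pose"]
    d=np.c_[(uv[:,0]-r["cx"])/r["f"],(uv[:,1]-r["cy"])/r["f"],np.ones(len(uv))]@P[:3,:3].T
    return P[:3,3]+d*((z-P[2,3])/d[:,2])[:,None]
def crop(p,x0,y0,s=4): return np.array(p,float)/s+[x0-.375,y0-.375]
E
python3 - <<'E'
from geo import *
np.set_printoptions(precision=1,suppress=True)
t=cap("top");s=cap("side")
T=lambda p,z:ray(t,crop(p,165,150),z)[:,:2]
S=lambda p,z:ray(s,crop(p,185,195),z)[:,:2]
def ang(a,b): d=b-a; return round(float(np.degrees(np.arctan2(d[1],d[0]))),2)
B=T([(278,145),(628,48),(737,392),(375,500)],18);print("boardT",B,B.mean(0),ang(B[3],B[0]),ang(B[2],B[1]),ang(B[1],B[0])-90)
b=S([(150,182),(447,22),(500,365)],18);print("boardS",b,(b[1]+b[2])/2,ang(b[2],b[0]),ang(b[1],b[0])-90)
k=T([(312,211),(636,124),(323,245),(645,158),(372,420),(700,330)],21);print("beadsT",k)
print("beadsS",S([(228,205),(263,222),(440,313)],20))
p=T([(398,305),(648,243)],45);print("pinT",p,p.mean(0),ang(p[1],p[0])-90)
print("pin stub end S",S([(381,206)],38))
m=T([(45,375),(148,372),(148,574),(43,578)],8);print("smT",m,m.mean(0),ang(m[3],m[0]),ang(m[2],m[1]))
m=S([(15,442),(143,391),(283,548),(150,602)],8);print("smS",m,m.mean(0),ang(m[3],m[0]),ang(m[2],m[1]))
g=S([(85,440),(190,403)],53);print("gripS",g); 
E
```

```text
boardT [[ 651.1  -30. ]
 [ 614.5 -321.5]
 [ 324.6 -284.2]
 [ 358.8    8.1]] [ 487.3 -156.9] -7.41 -7.33 -7.150000000000006
boardS [[ 649.5  -23.2]
 [ 612.9 -315.6]
 [ 359.4   12. ]] [ 486.1 -151.8] -6.91 -7.1299999999999955
beadsT [[ 589.3  -34.3]
 [ 553.  -300.6]
 [ 560.3  -31.7]
 [ 524.5 -295.6]
 [ 416.5  -13.7]
 [ 380.3 -277.7]]
beadsS [[589.1 -28.2]
 [558.9 -25.4]
 [413.9  -8.1]]
pinT [[ 487.8  -66.4]
 [ 456.1 -265. ]] [ 472.  -165.7] -9.079999999999998
pin stub end S [[492.8 -60.1]]
smT [[552.8 208.8]
 [523.  133.5]
 [376.6 190.7]
 [405.7 266. ]] [464.5 199.7] -21.26 -21.33
smS [[547.9 211.8]
 [519.7 137. ]
 [375.1 195.8]
 [405.6 265.3]] [462.1 202.5] -20.64 -22.14
gripS [[477.7 228.4]
 [452.6 173.5]]
```

```bash
cat >>geo.py <<'E'
def rows(target, phi_deg=None):
    """print tool-frame shift (mm) and yaw to world target; tool x heading phi"""
    s=ctrl.sense(); p=np.array(s["eef_pos"]); w,x,y,z=s["ee_rot"]; f=2*np.arctan2(y,x)
    f=(f+np.pi)%(2*np.pi)-np.pi
    d=np.array(target)-p
    print("tcp",p.round(1),"phi",round(np.degrees(f),2),"shift",round(d[0]*np.cos(f)+d[1]*np.sin(f),1),round(d[0]*np.sin(f)-d[1]*np.cos(f),1),round(-d[2],1),
      "yaw",None if phi_deg is None else round(f-np.radians(phi_deg),4),"F",np.round(s["force"],2),"M",np.round(s["wrist_torque"],2),"t",round(s["time_s"],2),"w",s["grip_width"])
E
python3 -m pendant '.0387 -.0434 0 0;.0387 -.0434 0 0;.0387 -.0434 0 0;.0387 -.0434 0 0;.0387 -.0434 0 0;.0387 -.0434 0 0;.0387 -.0434 0 0;.0387 -.0434 0 0;.0387 -.0434 0 0;.0387 -.0434 0 0' 1 
python3 -m pendant '.0387 -.0434 0 0;.0387 -.0434 0 0;.0387 -.0434 0 0;0 0 0 -.173;0 0 0 -.173;0 0 0 -.173;0 0 0 -.173;0 0 0 -.173;0 0 0 0;0 0 0 0'
python3 -c "from geo import *;rows([463.2,201.1,110],68.7)"
```

```text
time_s: 2.05
eef_pos: [396.0, 42.0, 231.6]
ee_rot: [0.0, 0.986, 0.165, 0.001]
force: [0.3, -1.2, -0.3]
grip_width: 1.003
grip_force: 0.0
time_s: 3.3
eef_pos: [462.9, 200.9, 231.3]
ee_rot: [-0.0, 0.827, 0.562, 0.0]
force: [-0.1, -0.0, -0.9]
grip_width: 0.996
grip_force: 0.0
tcp [462.9 200.9 231.3] phi 68.38 shift 0.3 0.2 121.3 yaw -0.0055 F [-0.08 -0.02 -0.87] M [-0.04 -0.02  0.02] t 3.3 w 0.9958592938366205
```

```bash

python3 -m pendant '0 0 .05 0;0 0 .05 0;0 0 .04 0;0 0 0 0;0 0 0 0'
python3 - <<'E'
from geo import *
rows([463.2,201.1,16],68.7)
t=cap("top");s=cap("side")
a=t["color"][150:300,165:365,::-1];b=s["color"][195:345,185:385,::-1]
cv2.imwrite("pics/topd.png",cv2.resize(a,(800,600),interpolation=cv2.INTER_CUBIC))
cv2.imwrite("pics/sided.png",cv2.resize(b,(800,600),interpolation=cv2.INTER_CUBIC))
E
```

```text
time_s: 3.92
eef_pos: [463.8, 201.1, 93.0]
ee_rot: [0.001, 0.827, 0.563, 0.001]
force: [-0.0, 0.4, -0.0]
grip_width: 1.006
grip_force: 0.0
tcp [463.8 201.1  93. ] phi 68.52 shift -0.3 -0.6 77.0 yaw -0.0032 F [-0.04  0.38 -0.02] M [-0.02  0.02 -0.02] t 3.92 w 1.005798773091184
```

View pics/topd.png

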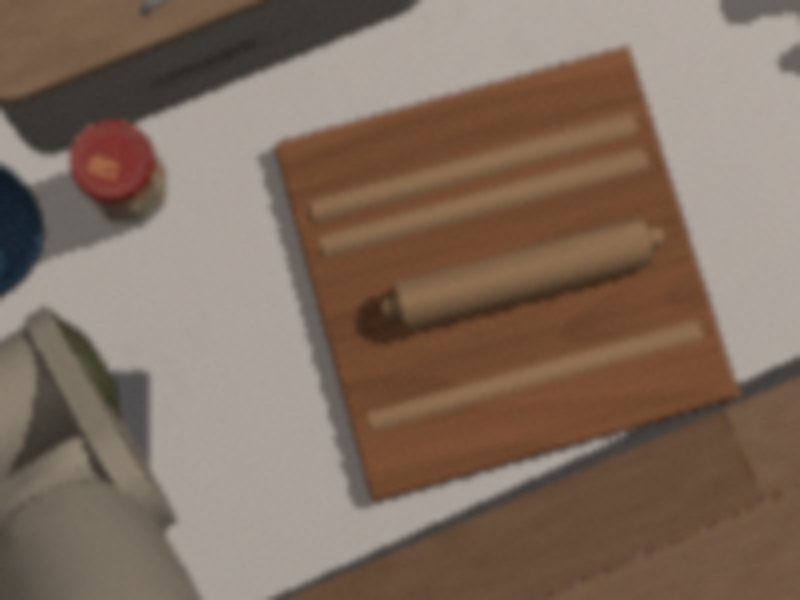

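View pics/sided.png

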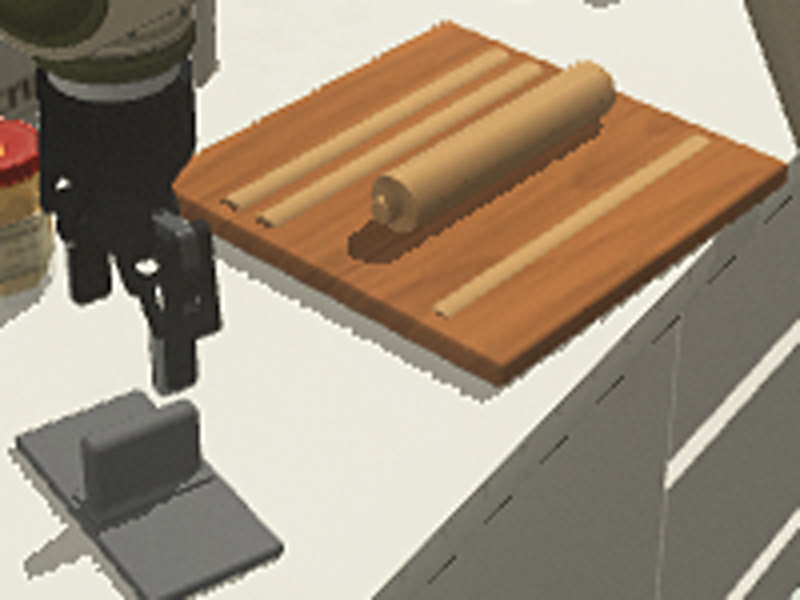

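```bash

python3 -m pendant '0 0 .04 0;0 0 .025 0;0 0 .012 0;0 0 0 0;0 0 0 0'
python3 -m pendant '0 0 0 0;0 0 0 0;0 0 0 0;0 0 0 0;0 0 0 0;0 0 0 0;0 0 0 0;0 0 0 0' 0 60
python3 -c "from geo import *;rows([463.2,201.1,16],68.7)"
```

```text
time_s: 4.65
eef_pos: [463.7, 201.1, 15.5]
ee_rot: [0.0, 0.826, 0.563, 0.001]
force: [0.7, 0.4, -0.1]
grip_width: 0.997
grip_force: 0.0
time_s: 5.65
eef_pos: [463.1, 201.0, 14.5]
ee_rot: [0.0, 0.826, 0.563, 0.0]
force: [0.7, -0.3, 5.1]
grip_width: 0.183
grip_force: 59.3
tcp [463.1 201.   14.5] phi 68.57 shift 0.1 0.0 -1.5 yaw -0.0022 F [ 0.66 -0.26  5.12] M [-0.05  0.01 -0.01] t 5.65 w 0.18343417385633468
```

```bash

python3 -m pendant '0 0 -.02 0;0 0 -.04 0;0 0 -.05 0;0 0 0 0;0 0 0 0'
python3 -c "from geo import *;rows([434,-163,80],82.8)"
python3 -m pendant '-.05 .015 0 0;-.05 .015 0 0;-.05 .015 0 0;-.05 .015 0 0;-.05 .015 0 0;-.05 .015 0 0;-.05 .015 0 0;0 0 0 -.124;0 0 0 -.124;0 0 0 0'
python3 - <<'E'
from geo import *
rows([434,-163,80],82.8)
t=cap("top");s=cap("side")
for c in("top","side"):print([(round(d["p"],2),[round(v) for v in d["at"]]) for d in models.boxes_of(c,"smoother")[:2]])
b=s["color"][150:360,200:480,::-1]
cv2.imwrite("pics/side3.png",cv2.resize(b,(800,600),interpolation=cv2.INTER_CUBIC))
E
```

```text
time_s: 6.28
eef_pos: [462.1, 200.8, 123.2]
ee_rot: [-0.0, 0.826, 0.563, -0.001]
force: [0.6, -0.2, -1.1]
grip_width: 0.18
grip_force: 58.9
tcp [462.1 200.8 123.2] phi 68.57 shift -348.9 106.7 43.2 yaw -0.2483 F [ 0.6  -0.2  -1.12] M [-0.05  0.   -0.02] t 6.28 w 0.17953072004672127
time_s: 7.52
eef_pos: [432.1, -162.9, 122.9]
ee_rot: [-0.001, 0.751, 0.661, -0.0]
force: [-0.7, 0.4, -1.4]
grip_width: 0.182
grip_force: 58.7
tcp [ 432.1 -162.9  122.9] phi 82.7 shift 0.1 1.9 42.9 yaw -0.0017 F [-0.66  0.44 -1.41] M [-0.    0.03 -0.04] t 7.53 w 0.18223257813352264
[(0.5, [602, -497, 59])]
[(0.79, [432, -139, 118])]
```

View pics/side3.png

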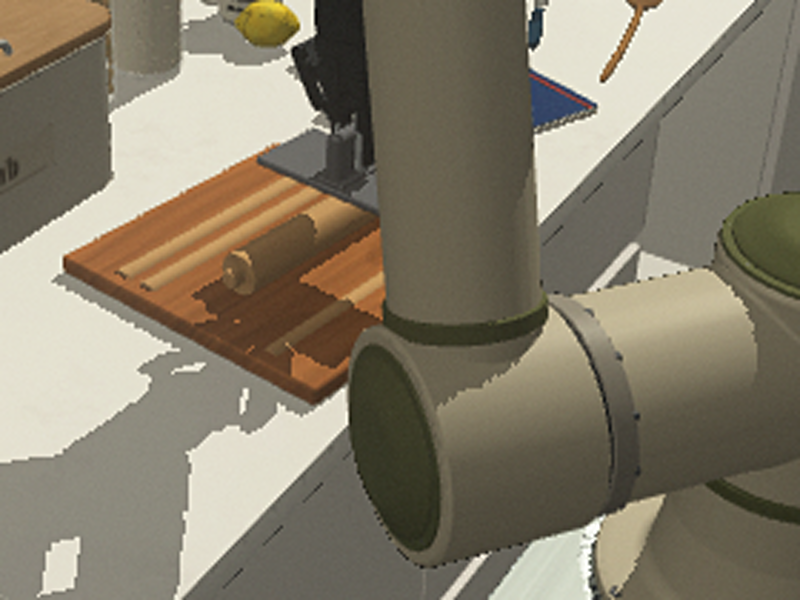

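```bash

python3 -m pendant '0 .002 .03 0;0 0 .015 0;0 0 0 0;0 0 0 0' | egrep 'eef|force:'
python3 -m pendant '0 0 .001 0;0 0 0 0' | egrep 'eef|force:'
python3 -m pendant '0 0 .001 0;0 0 0 0' | egrep 'eef|force:'
python3 -m pendant '0 0 .001 0;0 0 0 0' | egrep 'eef|force:'
python3 -m pendant '0 0 .001 0;0 0 0 0;0 0 0 0' | egrep 'eef|force:'
python3 -c "from geo import *;rows([434,-163,72.5],82.8)"
```

```text
eef_pos: [435.1, -163.6, 79.9]
force: [0.7, -0.2, -0.9]
grip_force: 58.7
eef_pos: [434.9, -163.6, 78.6]
force: [-0.1, -0.5, -1.2]
grip_force: 58.7
eef_pos: [434.7, -163.5, 77.3]
force: [0.7, -0.1, -0.9]
grip_force: 58.7
eef_pos: [434.7, -163.5, 76.2]
force: [0.7, -1.1, -2.4]
grip_force: 58.7
eef_pos: [434.7, -163.5, 75.3]
force: [0.0, 0.3, -2.7]
grip_force: 58.7
tcp [ 434.7 -163.5   75.3] phi 82.78 shift 0.4 -0.8 2.8 yaw -0.0003 F [ 0.01  0.3  -2.67] M [-0.    0.01  0.02] t 9.35 w 0.17933314065210504
```

```bash

for i in 1; do python3 -m pendant '0 0 .001 0;0 0 0 0' | egrep 'eef|force:'
python3 -m pendant '0 0 .001 0;0 0 0 0' | egrep 'eef|force:'; 
python3 -m pendant '0 0 0 0;0 0 0 0;0 0 0 0' | egrep 'eef|force:'; done
python3 -c "from geo import *;rows([434,-163,72.5],82.8)"
```

```text
eef_pos: [434.7, -163.4, 74.2]
force: [-0.1, -0.2, -1.9]
grip_force: 58.7
eef_pos: [434.7, -163.4, 73.2]
force: [-0.2, 0.5, -0.8]
grip_force: 58.7
eef_pos: [434.7, -163.5, 73.3]
force: [-0.3, 0.9, -1.1]
grip_force: 58.7
tcp [ 434.7 -163.5   73.3] phi 82.78 shift 0.4 -0.8 0.8 yaw -0.0004 F [-0.31  0.87 -1.09] M [-0.   -0.01 -0.  ] t 10.22 w 0.1806334558329749
```

```bash

python3 -m pendant '0 0 .0005 0;0 0 0 0' | egrep 'eef|force:'
python3 -m pendant '0 0 .0005 0;0 0 0 0' | egrep 'eef|force:'; 
python3 -m pendant '0 0 .0005 0;0 0 0 0' | egrep 'eef|force:'; 
python3 -m pendant '0 0 .0005 0;0 0 0 0' | egrep 'eef|force:'
python3 -c "from geo import *;rows([434,-163,72.5],82.8)"
```

```text
eef_pos: [434.7, -163.5, 72.8]
force: [-0.2, 0.7, -1.5]
grip_force: 58.7
eef_pos: [434.9, -163.5, 72.5]
force: [0.4, 0.3, 1.3]
grip_force: 59.0
eef_pos: [435.3, -163.6, 72.3]
force: [0.8, 2.6, 4.2]
grip_force: 59.7
eef_pos: [435.7, -163.7, 72.3]
force: [-0.1, 2.1, 9.0]
grip_force: 60.2
tcp [ 435.7 -163.7   72.3] phi 82.77 shift 0.5 -1.7 -0.2 yaw -0.0005 F [-0.1   2.14  8.98] M [ 0.49 -0.46  0.08] t 11.22 w 0.18028540053111244
```

```bash

python3 -m pendant '0 0 -.0003 0;0 .002 0 0;0 .002 0 0;0 .002 0 0' | egrep 'eef|^force:'
python3 -m pendant '0 .002 0 0;0 .004 0 0;0 .004 0 0' | egrep 'eef|^force:'; 
python3 -c "from geo import *;rows([434,-163,72.5],82.8)"
```

```text
eef_pos: [441.4, -164.5, 72.3]
force: [0.7, 1.1, 7.5]
eef_pos: [451.4, -165.8, 72.4]
force: [-0.4, -0.4, 6.0]
tcp [ 451.4 -165.8   72.4] phi 82.78 shift 0.6 -17.6 -0.1 yaw -0.0004 F [-0.44 -0.38  6.  ] M [ 0.24 -0.25  0.05] t 12.1 w 0.1815919777135814
```

```bash

python3 -m pendant '0 .004 0 0;0 .004 0 0;0 .004 0 0' | egrep 'eef|^force:'
python3 -m pendant '0 .004 0 0;0 .004 0 0;0 .004 0 0' | egrep 'eef|^force:'; 
python3 -c "from geo import *;rows([434,-163,72.5],82.8)"
```

```text
eef_pos: [463.3, -167.5, 72.4]
force: [-0.8, -1.0, 6.5]
eef_pos: [475.2, -169.1, 72.4]
force: [0.6, -0.4, 6.6]
tcp [ 475.2 -169.1   72.4] phi 82.78 shift 0.9 -41.7 -0.1 yaw -0.0004 F [ 0.58 -0.44  6.57] M [-0.08 -0.06  0.03] t 12.85 w 0.18241011431307097
```

```bash

python3 -m pendant '0 .004 0 0;0 .004 0 0;0 .004 0 0' | egrep 'eef|^force:'
python3 -m pendant '0 .004 0 0;0 .004 0 0;0 .004 0 0' | egrep 'eef|^force:'; 
python3 -m pendant '0 0 0 0' | egrep '^force:'
python3 - <<'E'
from geo import *;rows([434,-163,72.5],82.8)
s=cap("side");t=cap("top")
for n,c in(("top",t),("side",s)):print([(round(d["p"],2),[round(v) for v in d["at"]]) for d in models.boxes_of(n,"rolling_pin")[:2]])
b=s["color"][195:345,185:385,::-1]
cv2.imwrite("pics/side4.png",cv2.resize(b,(800,600),interpolation=cv2.INTER_CUBIC))
E
```

```text
eef_pos: [487.1, -170.7, 72.4]
force: [-1.4, -1.7, 5.7]
eef_pos: [499.0, -172.4, 72.5]
force: [-0.5, -1.5, 6.8]
force: [-0.7, -2.3, 6.8]
tcp [ 499.1 -172.4   72.5] phi 82.78 shift 1.1 -65.8 -0.0 yaw -0.0003 F [-0.7  -2.34  6.8 ] M [-0.3  -0.01  0.04] t 13.72 w 0.17696296631747244
[(0.66, [510, -88, 52])]
[(0.62, [502, -110, 44])]
```

View pics/side4.png

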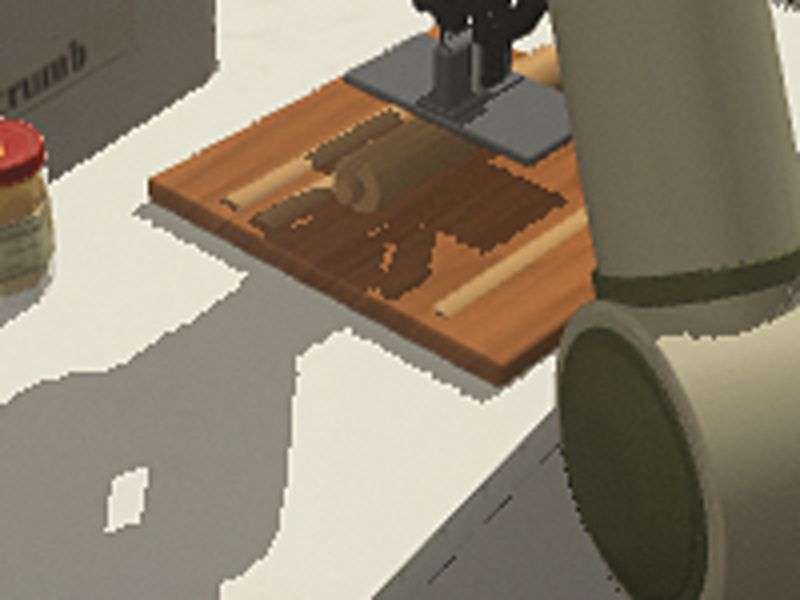

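```bash

python3 - <<'E'
from geo import *
s=cap("side")
S=lambda p,z:ray(s,crop(p,185,195),z)[:,:2]
u=np.array([.992,-.125]);v=np.array([.125,.992]);m=np.array([556.4,-162.8])
P=S([(381,206),(346,186)],38);
for p in P: print(p,(p-m)@u,(p-m)@v)
for q in [(228,205),(263,222),(440,313)]:
  p=S([q],20)[0];print(p,(p-m)@u,(p-m)@v)
E
```

```text
[492.76532649 -60.0779814 ] -75.96584844800242 93.94590826173368
[524.0371318  -66.36662702] -44.1581368779622 91.61654746905204
[589.05405473 -28.22115403] 15.570466546215307 137.58397204083604
[558.85292561 -25.43143529] -14.737768381379052 136.5762318910328
[413.92668747  -8.10238267] -160.67072819891573 135.6508723273441
```

```bash

python3 -m pendant '0 .004 0 0;0 .004 0 0' | egrep 'eef|^force:'
python3 -m pendant '0 .004 0 0;0 .004 0 0' | egrep 'eef|^force:'; 
python3 -c "from geo import *;rows([434,-163,72.5],82.8)"
```

```text
eef_pos: [506.9, -173.4, 72.5]
force: [-0.4, -2.6, 6.2]
eef_pos: [514.8, -174.5, 72.5]
force: [-1.0, -3.2, 5.9]
tcp [ 514.8 -174.5   72.5] phi 82.78 shift 1.3 -81.6 0.0 yaw -0.0004 F [-0.98 -3.23  5.89] M [-0.44  0.11  0.06] t 14.47 w 0.17950406099037705
```

```bash

python3 -m pendant '0 .002 0 0;0 0 0 0' | egrep 'eef|^force:'
python3 -m pendant '0 .002 0 0;0 0 0 0' | egrep 'eef|^force:'; 
python3 -c "from geo import *;rows([434,-163,72.5],82.8)"
```

```text
eef_pos: [516.8, -174.8, 72.5]
force: [0.3, -2.1, 6.8]
eef_pos: [518.8, -175.1, 72.5]
force: [0.4, -2.9, 5.8]
tcp [ 518.8 -175.1   72.5] phi 82.78 shift 1.3 -85.6 -0.0 yaw -0.0003 F [ 0.4  -2.88  5.78] M [-0.46  0.02  0.02] t 14.97 w 0.17788927523432807
```

```bash

python3 -m pendant '0 .002 0 0;0 0 0 0' | egrep 'eef|^force:'
python3 -m pendant '0 .002 0 0;0 0 0 0' | egrep 'eef|^force:'; 
python3 -c "from geo import *;rows([434,-163,72.5],82.8)"
```

```text
eef_pos: [520.8, -175.4, 72.5]
force: [-0.5, -3.1, 6.7]
eef_pos: [522.7, -175.6, 72.5]
force: [0.2, -3.1, 5.9]
tcp [ 522.7 -175.6   72.5] phi 82.78 shift 1.4 -89.6 -0.0 yaw -0.0003 F [ 0.23 -3.1   5.93] M [-0.48  0.05  0.02] t 15.47 w 0.17910871097891992
```

```bash

python3 -m pendant '0 .002 0 0;0 0 0 0' | egrep 'eef|^force:'
python3 -m pendant '0 .002 0 0;0 0 0 0' | egrep 'eef|^force:'; 
python3 -c "from geo import *;rows([434,-163,72.5],82.8)"
```

```text
eef_pos: [524.7, -175.9, 72.5]
force: [-0.2, -3.7, 6.7]
eef_pos: [526.7, -176.2, 72.5]
force: [-1.0, -4.1, 6.7]
tcp [ 526.7 -176.2   72.5] phi 82.78 shift 1.4 -93.6 0.0 yaw -0.0003 F [-1.04 -4.06  6.74] M [-0.51  0.08  0.03] t 15.97 w 0.17750854929857313
```

```bash

python3 -m pendant '-.001 .001 0 0;0 0 0 0' | egrep 'eef|^force:'
python3 -m pendant '-.001 .001 0 0;0 0 0 0' | egrep 'eef|^force:'; 
python3 -c "from geo import *;rows([434,-163,72.5],82.8)"
```

```text
eef_pos: [527.5, -176.4, 72.5]
force: [0.8, 1.3, 6.8]
eef_pos: [528.4, -177.0, 72.5]
force: [1.5, 3.9, 7.9]
tcp [ 528.4 -177.    72.5] phi 82.78 shift 2.0 -95.4 -0.0 yaw -0.0004 F [1.45 3.92 7.86] M [ 0.6  -0.02 -0.05] t 16.48 w 0.1838745397613179
```

```bash

python3 -m pendant '.0007 .001 0 0;0 0 0 0' | egrep 'eef|^force:'
python3 -m pendant '0 .001 0 0;0 0 0 0' | egrep 'eef|^force:'; 
python3 -c "from geo import *;rows([434,-163,72.5],82.8)"
```

```text
eef_pos: [529.5, -177.1, 72.5]
force: [0.2, 0.5, 6.2]
eef_pos: [530.5, -177.2, 72.5]
force: [0.5, 0.7, 6.5]
tcp [ 530.5 -177.2   72.5] phi 82.78 shift 2.0 -97.5 0.0 yaw -0.0003 F [0.51 0.67 6.51] M [ 0.09 -0.02 -0.02] t 16.98 w 0.17740079766440547
```

Good, laterally relaxed. Continue.

```bash

python3 -m pendant '0 .001 0 0;0 .001 0 0' | egrep 'eef|^force:'
python3 -m pendant '0 .001 0 0;0 .001 0 0' | egrep 'eef|^force:'; 
python3 -c "from geo import *;rows([434,-163,72.5],82.8)"
```

```text
eef_pos: [532.4, -177.5, 72.5]
force: [-0.1, 0.4, 6.8]
eef_pos: [534.4, -177.8, 72.5]
force: [0.6, 0.1, 6.6]
tcp [ 534.4 -177.8   72.5] phi 82.78 shift 2.0 -101.4 0.0 yaw -0.0003 F [0.62 0.09 6.65] M [ 0.08  0.12 -0.01] t 17.48 w 0.17886880826698878
```

```bash

python3 -m pendant '0 .001 0 0;0 .001 0 0' | egrep 'eef|^force:'
python3 -m pendant '0 .001 0 0;0 .001 0 0' | egrep 'eef|^force:'; 
python3 -c "from geo import *;rows([434,-163,72.5],82.8)"
```

```text
eef_pos: [536.2, -178.0, 72.5]
force: [-1.0, -0.5, 8.7]
eef_pos: [538.1, -178.4, 72.7]
force: [-2.4, -1.5, 11.1]
tcp [ 538.1 -178.4   72.7] phi 82.79 shift 2.2 -105.2 0.2 yaw -0.0002 F [-2.44 -1.45 11.13] M [-0.02  0.61  0.06] t 17.98 w 0.18186500951784754
```

```bash

python3 -m pendant '0 .001 -.0004 0;0 .001 -.0003 0' | egrep 'eef|^force:'
python3 -m pendant '0 .001 -.0002 0;0 .001 -.0002 0' | egrep 'eef|^force:'; 
python3 -c "from geo import *;rows([434,-163,72.5],82.8)"
```

```text
eef_pos: [539.7, -178.6, 73.1]
force: [-3.6, -1.7, 8.0]
eef_pos: [541.8, -178.9, 73.5]
force: [-3.1, -1.9, 7.6]
tcp [ 541.8 -178.9   73.5] phi 82.79 shift 2.3 -108.9 1.0 yaw -0.0001 F [-3.12 -1.94  7.6 ] M [0.02 0.62 0.09] t 18.48 w 0.18077894624389512
```

```bash

python3 -m pendant '0 .001 -.0001 0;0 .001 -.0002 0' | egrep 'eef|^force:'
python3 -m pendant '0 .001 -.0001 0;0 .001 -.0002 0' | egrep 'eef|^force:'; 
python3 -c "from geo import *;rows([434,-163,72.5],82.8)"
```

```text
eef_pos: [543.8, -179.2, 74.0]
force: [-3.0, -1.4, 9.4]
eef_pos: [545.8, -179.5, 74.4]
force: [-3.1, 0.3, 9.2]
tcp [ 545.8 -179.5   74.4] phi 82.79 shift 2.3 -113.0 1.9 yaw -0.0002 F [-3.14  0.3   9.24] M [0.04 0.62 0.11] t 18.98 w 0.17800394427712812
```

```bash

python3 -m pendant '0 .001 -.0002 0;0 .001 -.0002 0' | egrep 'eef|^force:'
python3 -m pendant '0 .001 -.0001 0;0 .001 -.0002 0' | egrep 'eef|^force:'; 
python3 -c "from geo import *;rows([434,-163,72.5],82.8)"
```

```text
eef_pos: [547.9, -179.7, 74.7]
force: [-2.8, -0.8, 8.0]
eef_pos: [549.9, -180.0, 75.0]
force: [-2.0, -0.9, 8.3]
tcp [ 549.9 -180.    75. ] phi 82.79 shift 2.3 -117.1 2.5 yaw -0.0002 F [-2.03 -0.88  8.35] M [-0.04  0.55  0.11] t 19.48 w 0.17155121182940722
```

```bash

python3 -m pendant '0 .001 -.0001 0;0 .001 -.0001 0' | egrep 'eef|^force:'
python3 -m pendant '0 .001 -.0001 0;0 .001 -.0001 0' | egrep 'eef|^force:'; 
python3 -c "from geo import *;rows([434,-163,72.5],82.8)"
```

```text
eef_pos: [551.9, -180.3, 75.3]
force: [-2.3, -1.7, 9.1]
eef_pos: [554.0, -180.5, 75.6]
force: [-1.2, -1.7, 9.0]
tcp [ 554.  -180.5   75.6] phi 82.79 shift 2.3 -121.2 3.1 yaw -0.0002 F [-1.16 -1.68  9.  ] M [-0.06  0.59  0.04] t 19.98 w 0.17820353929120944
```

```bash

python3 -m pendant '0 .001 -.0001 0;0 .001 -.0001 0' | egrep 'eef|^force:'
python3 -m pendant '0 .001 -.0001 0;0 .001 0 0' | egrep 'eef|^force:'; 
python3 -c "from geo import *;rows([434,-163,72.5],82.8)"
```

```text
eef_pos: [556.0, -180.8, 75.8]
force: [-1.7, -1.1, 9.8]
eef_pos: [558.0, -181.1, 76.0]
force: [-0.6, -1.2, 9.2]
tcp [ 558.  -181.1   76. ] phi 82.79 shift 2.4 -125.3 3.5 yaw -0.0002 F [-0.58 -1.22  9.23] M [-0.02  0.58  0.03] t 20.48 w 0.18042815903497883
```

```bash

python3 -m pendant '0 .001 -.0001 0;0 .001 0 0' | egrep 'eef|^force:'
python3 -m pendant '0 .001 0 0;0 .001 0 0' | egrep 'eef|^force:'; 
python3 -c "from geo import *;rows([434,-163,72.5],82.8)"
```

```text
eef_pos: [560.1, -181.3, 76.2]
force: [-1.1, -1.2, 10.6]
eef_pos: [562.2, -181.6, 76.3]
force: [-1.5, -1.0, 10.5]
tcp [ 562.2 -181.6   76.3] phi 82.79 shift 2.4 -129.5 3.8 yaw -0.0002 F [-1.54 -0.98 10.54] M [-0.02  0.52  0.08] t 20.98 w 0.18021014041171896
```

```bash

python3 -m pendant '0 .001 -.0002 0;0 .001 0 0' | egrep 'eef|^force:'
python3 -m pendant '0 .001 0 0;0 .001 0 0' | egrep 'eef|^force:'; 
python3 -c "from geo import *;rows([434,-163,72.5],82.8)"
```

```text
eef_pos: [564.1, -181.8, 76.4]
force: [-0.3, -0.9, 10.3]
eef_pos: [566.2, -182.1, 76.5]
force: [-1.0, -1.8, 12.0]
tcp [ 566.2 -182.1   76.5] phi 82.79 shift 2.4 -133.5 4.0 yaw -0.0002 F [-0.98 -1.76 12.03] M [-0.01  0.42  0.14] t 21.48 w 0.17921658212571864
```

```bash

python3 -m pendant '0 .001 -.0003 0;0 .001 -.0001 0' | egrep 'eef|^force:'
python3 -m pendant '0 .001 0 0;0 .001 0 0' | egrep 'eef|^force:'; 
python3 -c "from geo import *;rows([434,-163,72.5],82.8)"
```

```text
eef_pos: [568.0, -182.3, 76.5]
force: [-0.7, -1.1, 7.5]
eef_pos: [570.0, -182.6, 76.6]
force: [0.2, -1.5, 7.1]
tcp [ 570.  -182.6   76.6] phi 82.79 shift 2.4 -137.4 4.1 yaw -0.0002 F [ 0.19 -1.47  7.11] M [-0.1   0.31  0.07] t 21.98 w 0.17815734765315033
```

```bash

python3 -m pendant '0 .001 0 0;0 .001 0 0' | egrep 'eef|^force:'
python3 -m pendant '0 .001 0 0;0 .001 .0001 0' | egrep 'eef|^force:'; 
python3 -c "from geo import *;rows([434,-163,72.5],82.8)"
```

```text
eef_pos: [572.0, -182.9, 76.5]
force: [-0.3, -1.8, 7.2]
eef_pos: [574.1, -183.1, 76.5]
force: [-0.6, -2.0, 8.4]
tcp [ 574.1 -183.1   76.5] phi 82.8 shift 2.4 -141.5 4.0 yaw -0.0001 F [-0.61 -2.    8.4 ] M [-0.19  0.26  0.15] t 22.48 w 0.17746425162778542
```

```bash

python3 -m pendant '0 .001 0 0;0 .001 0 0' | egrep 'eef|^force:'
python3 -m pendant '0 .001 0 0;0 .001 0 0' | egrep 'eef|^force:'; 
python3 -c "from geo import *;rows([434,-163,72.5],82.8)"
```

```text
eef_pos: [576.1, -183.4, 76.4]
force: [0.4, -1.2, 6.7]
eef_pos: [578.0, -183.6, 76.3]
force: [0.1, -2.9, 6.0]
tcp [ 578.  -183.6   76.3] phi 82.8 shift 2.4 -145.5 3.8 yaw -0.0001 F [ 0.05 -2.87  5.96] M [-0.23  0.22  0.12] t 22.98 w 0.18062614196107335
```

```bash

python3 -m pendant '-.0003 .001 .0001 0;0 .001 0 0' | egrep 'eef|^force:'
python3 -m pendant '0 .001 .0001 0;0 .001 .0001 0' | egrep 'eef|^force:'; 
python3 -c "from geo import *;rows([434,-163,72.5],82.8)"
```

```text
eef_pos: [580.0, -183.9, 76.2]
force: [0.8, 0.2, 6.3]
eef_pos: [582.0, -184.2, 76.0]
force: [0.6, -1.0, 6.8]
tcp [ 582.  -184.2   76. ] phi 82.8 shift 2.5 -149.5 3.5 yaw -0.0001 F [ 0.55 -0.99  6.8 ] M [-0.05  0.14  0.08] t 23.48 w 0.18123043170166178
```

```bash

python3 -m pendant '0 .001 .0001 0;0 .001 .0001 0' | egrep 'eef|^force:'
python3 -m pendant '0 .001 .0002 0;0 .001 .0001 0' | egrep 'eef|^force:'; 
python3 -c "from geo import *;rows([434,-163,72.5],82.8)"
```

```text
eef_pos: [584.0, -184.4, 75.8]
force: [1.4, -1.9, 6.3]
eef_pos: [586.0, -184.7, 75.6]
force: [1.6, -0.6, 6.6]
tcp [ 586.  -184.7   75.6] phi 82.79 shift 2.4 -153.6 3.1 yaw -0.0001 F [ 1.62 -0.62  6.62] M [-0.08  0.13  0.09] t 23.98 w 0.17441451070921532
```

```bash

python3 -m pendant '0 .001 .0001 0;0 .001 .0002 0' | egrep 'eef|^force:'
python3 -m pendant '0 .001 .0001 0;0 .001 .0002 0' | egrep 'eef|^force:'; 
python3 -c "from geo import *;rows([434,-163,72.5],82.8)"
```

```text
eef_pos: [588.1, -185.0, 75.3]
force: [0.8, -0.2, 6.5]
eef_pos: [590.1, -185.2, 75.0]
force: [1.1, -1.0, 6.9]
tcp [ 590.1 -185.2   75. ] phi 82.8 shift 2.5 -157.6 2.5 yaw -0.0 F [ 1.08 -1.04  6.91] M [-0.04  0.11  0.06] t 24.48 w 0.1822547201446702
```

```bash

python3 -m pendant '0 .001 .0002 0;0 .001 .0001 0' | egrep 'eef|^force:'
python3 -m pendant '0 .001 .0002 0;0 .001 .0001 0' | egrep 'eef|^force:'; 
python3 -c "from geo import *;rows([434,-163,72.5],82.8)"
```

```text
eef_pos: [592.1, -185.5, 74.7]
force: [2.0, -1.2, 5.6]
eef_pos: [594.0, -185.7, 74.4]
force: [1.3, -1.3, 6.0]
tcp [ 594.  -185.7   74.4] phi 82.8 shift 2.5 -161.6 1.9 yaw -0.0 F [ 1.34 -1.26  5.98] M [-0.09  0.01  0.1 ] t 24.98 w 0.18455573549965074
```

```bash

python3 -m pendant '0 .001 .0002 0;0 .001 .0001 0' | egrep 'eef|^force:'
python3 -m pendant '0 .001 .0001 0;0 0 0 0' | egrep 'eef|^force:'; 
python3 - <<'E'
from geo import *;rows([434,-163,72.5],82.8)
s=cap("side")
b=s["color"][195:345,185:385,::-1]
cv2.imwrite("pics/side5.png",cv2.resize(b,(800,600),interpolation=cv2.INTER_CUBIC))
E
```

```text
eef_pos: [596.0, -186.0, 74.0]
force: [1.5, -1.2, 5.3]
eef_pos: [597.0, -186.1, 73.8]
force: [1.3, -0.3, 4.2]
tcp [ 597.  -186.1   73.8] phi 82.8 shift 2.5 -164.6 1.3 yaw -0.0001 F [ 1.32 -0.27  4.17] M [-0.17 -0.09  0.13] t 25.48 w 0.1789557554725445
```

View pics/side5.png

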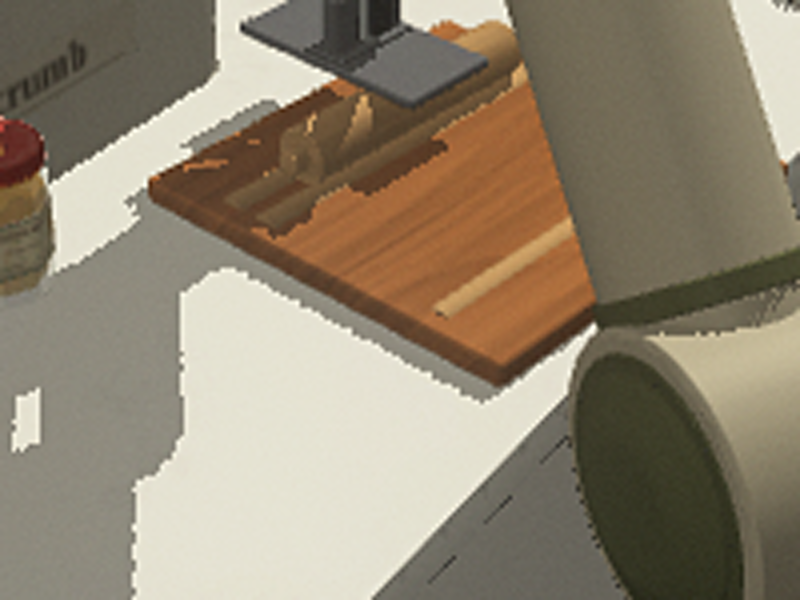

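```bash

python3 -m pendant '0 .001 .0003 0;0 .0005 .0002 0;0 0 0 0' | egrep 'eef|^force:'
python3 -m pendant '0 .0005 .0002 0;0 .0005 .0002 0;0 0 0 0' | egrep 'eef|^force:'; 
python3 - <<'E'
from geo import *;rows([434,-163,72.5],82.8)
s=cap("side")
u=np.array([.992,-.125]);v=np.array([.125,.992]);m=np.array([556.4,-162.8])
p=ray(s,crop([(288,157)],185,195),38)[0,:2];print((p-m)@u,(p-m)@v)
E
```

```text
eef_pos: [598.6, -186.3, 73.5]
force: [2.1, -0.0, 5.3]
eef_pos: [599.4, -186.5, 73.2]
force: [1.1, -0.0, 6.9]
tcp [ 599.4 -186.5   73.2] phi 82.8 shift 2.5 -167.0 0.7 yaw -0.0001 F [ 1.09 -0.01  6.91] M [-0.13  0.28  0.09] t 26.27 w 0.18174963329934057
7.117179355475578 91.22966363788541
```

```bash

python3 -m pendant '0 .0005 0 0;0 .0005 0 0;0 0 0 0' | egrep 'eef|^force:'
python3 -m pendant '0 .0005 0 0;0 .0005 0 0;0 0 0 0' | egrep 'eef|^force:'; 
python3 -c "from geo import *;rows([434,-163,72.5],82.8)"
```

```text
eef_pos: [600.2, -186.6, 73.2]
force: [-0.7, -0.9, 7.8]
eef_pos: [600.9, -186.7, 73.1]
force: [-2.0, -1.5, 8.5]
tcp [ 600.9 -186.7   73.1] phi 82.8 shift 2.6 -168.5 0.6 yaw 0.0 F [-1.96 -1.52  8.48] M [0.03 0.78 0.12] t 27.07 w 0.17959677570301427
```

```bash

python3 -m pendant '0 -.0007 0 0;0 0 0 0;0 0 0 0;0 0 0 0' | egrep 'eef|^force:'
python3 -m pendant '0 -.0003 0 0;0 0 0 0;0 0 0 0;0 0 0 0;0 0 0 0' | egrep 'eef|^force:'; 
python3 -c "from geo import *;rows([434,-163,72.5],82.8)"
```

```text
eef_pos: [600.4, -186.6, 73.1]
force: [-1.1, -1.9, 8.1]
eef_pos: [600.1, -186.6, 73.1]
force: [-0.2, -0.8, 7.5]
tcp [ 600.1 -186.6   73.1] phi 82.8 shift 2.6 -167.8 0.6 yaw -0.0 F [-0.19 -0.82  7.49] M [-0.02  0.47  0.17] t 28.2 w 0.17800169584637007
```

```bash

python3 -m pendant '0 0 -.002 0;0 0 -.01 0;0 0 -.04 0;0 0 -.02 0;0 0 0 0' | egrep 'eef|^force:'
python3 -m pendant '.046 -.023 0 0;.046 -.023 0 0;.046 -.023 0 0;.046 -.023 0 0;.046 -.023 0 0;.046 -.023 0 0;.046 -.023 0 0;.046 -.023 0 0;0 0 0 0;0 0 0 0' | egrep 'eef|^force:'
python3 - <<'E'
from geo import *;rows([463,201,14.5],82.8)
s=cap("side");t=cap("top")
a=t["color"][150:300,165:365,::-1];b=s["color"][195:345,185:385,::-1]
cv2.imwrite("pics/e.png",np.hstack([cv2.resize(x,(400,300),interpolation=cv2.INTER_CUBIC) for x in(a,b)]))
E
```

```text
eef_pos: [600.3, -186.2, 145.6]
force: [-0.7, 0.0, -2.0]
eef_pos: [463.2, 201.9, 143.3]
force: [0.1, -1.4, -2.9]
tcp [463.2 201.9 143.3] phi 82.8 shift -0.9 -0.1 128.8 yaw -0.0001 F [ 0.11 -1.44 -2.88] M [ 0.04  0.02 -0.06] t 30.07 w 0.17880715529787014
```

View pics/e.png

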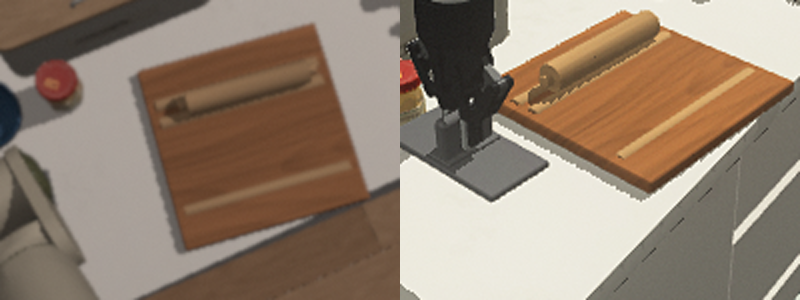

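```bash

python3 -m pendant '0 0 .05 0;0 0 .05 0;0 0 .02 0;0 0 0 0;0 0 0 0' | egrep 'eef|^force:'
python3 -m pendant '0 0 .003 0;0 0 .003 0;0 0 0 0' | egrep 'eef|^force:'
python3 -m pendant '0 0 .001 0;0 0 0 0' | egrep 'eef|^force:'
```

```text
eef_pos: [464.3, 201.9, 25.0]
force: [-0.2, 0.7, -0.6]
eef_pos: [463.4, 202.2, 18.0]
force: [-0.0, -0.4, -1.2]
eef_pos: [463.4, 202.2, 17.0]
force: [0.5, 0.3, -1.0]
```

```bash

python3 -m pendant '0 0 .001 0;0 0 0 0' | egrep 'eef|^force:'
python3 -m pendant '0 0 .001 0;0 0 0 0' | egrep 'eef|^force:'
python3 -m pendant '0 0 .0005 0;0 0 0 0' | egrep 'eef|^force:'
python3 -m pendant '0 0 .0005 0;0 0 0 0;0 0 0 0' | egrep 'eef|^force:'
```

```text
eef_pos: [463.4, 202.2, 15.9]
force: [-0.5, 0.1, -2.0]
eef_pos: [463.4, 202.2, 14.9]
force: [-0.7, -0.1, -1.6]
eef_pos: [463.5, 202.2, 14.6]
force: [-0.9, 0.2, 0.3]
eef_pos: [463.5, 202.2, 14.5]
force: [-2.8, -1.0, 6.9]
```

```bash

python3 -m pendant '0 0 0 0;0 0 0 0;0 0 0 0;0 0 0 0;0 0 0 0;0 0 0 0;0 0 0 0;0 0 0 0' 1 | egrep 'eef|force:|width'
python3 -m pendant '0 0 -.01 0;0 0 -.04 0;0 0 -.05 0;0 0 -.05 0;0 0 0 0;0 0 0 0;0 0 0 0' | egrep 'eef|^force:'
python3 - <<'E'
from geo import *
s=cap("side");t=cap("top")
for n in("top","side"):
  for q in("smoother","rolling_pin","honey_jar","ramekin","salt_shaker"):print(n,q,[(round(d["p"],2),[round(v) for v in d["at"]]) for d in models.boxes_of(n,q)[:1]])
cv2.imwrite("pics/f.png",cv2.resize(s["color"][195:345,185:385,::-1],(800,600),interpolation=cv2.INTER_CUBIC))
E
```

```text
eef_pos: [463.4, 202.2, 14.0]
force: [-0.3, -0.4, -0.5]
grip_width: 1.001
grip_force: 0.0
eef_pos: [462.8, 202.1, 162.8]
force: [-1.0, 0.4, 0.3]
top smoother [(0.54, [506, 162, 13])]
top rolling_pin [(0.68, [552, -176, 56])]
top honey_jar [(0.75, [663, 93, 97])]
top ramekin [(0.92, [684, 219, 18])]
top salt_shaker [(0.51, [604, -498, 61])]
side smoother [(0.66, [452, 213, 10])]
side rolling_pin [(0.51, [446, -122, 19])]
side honey_jar [(0.68, [652, 111, 62])]
side ramekin [(0.95, [692, 208, 31])]
side salt_shaker [(0.86, [604, -490, 44])]
```

View pics/f.png

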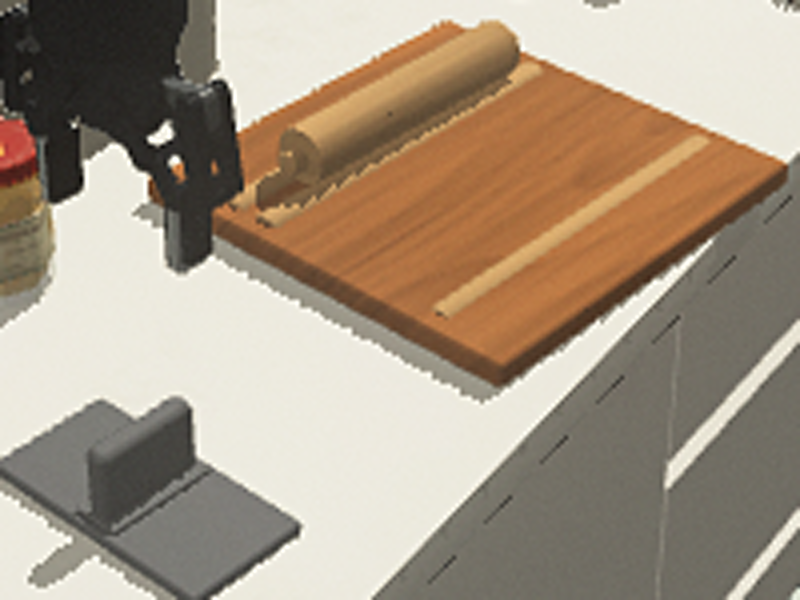

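The pin lies in the rest (its near end at about 300,150 in the crop). The smoother lies flat and released on the worktop (about 150,490), and the other things have not moved. Handing in.

```bash
python3 -c "
from rig import ctrl;print(ctrl.finish_job())"
```

```text
the job is handed in; nothing more can be done
None
```

I rolled the pin over the near bead, and it now lies in the rest between the pair. The smoother is flat and released on the worktop, the other things have not moved as far as the cameras show, and the job is handed in; it returned no verdict.

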